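Fetch the oil vial from between the bottles

TASK

The small oil vial is boxed in by the bottles on either side of it in the blue carrier. Lift out just those two bottles and stand them upright in the white drip tray, put the oil vial upright into the well of the block warmer, and then put each of the two bottles back upright in the carrier cell it came from. The third bottle, beyond them at the carrier's far end, is not in the way: leave it standing in its cell, and do not disturb the little cryovial that stands in the tray.

Things in the scene. Friction and masses are not known exactly. Their poses are not given: they have to be found in the camera images.
- bottle_blue: 104 mm high bottle, 52 mm across the body (sloping shoulder from z = 70 mm), with a blue screw cap 36 mm across that takes up the top 20 mm; amber glass body, blue band round the label. Stands upright and loose in one of the three large cells of the carrier; mass about 0.14 kg. Origin: centre of its underside, z up its axis (so the cap spans z = 84 to 104 mm)
- bottle_red: 104 mm high bottle, 52 mm across the body (sloping shoulder from z = 70 mm), with a red screw cap 36 mm across that takes up the top 20 mm; white body, red band round the label. Stands upright and loose in one of the three large cells of the carrier; mass about 0.14 kg. Origin: centre of its underside, z up its axis (so the cap spans z = 84 to 104 mm)
- bottle_yellow: 104 mm high bottle, 52 mm across the body (sloping shoulder from z = 70 mm), with a yellow screw cap 36 mm across that takes up the top 20 mm; green glass body, yellow band round the label. Stands upright and loose in one of the three large cells of the carrier; mass about 0.14 kg. Origin: centre of its underside, z up its axis (so the cap spans z = 84 to 104 mm)
- oil_vial: Small vial of yellowish oil with a white cap, 57 mm high; body 28 mm across up to z = 48 mm, then the cap, 21 mm across, to the top; mass about 0.04 kg. Stands in the second, narrow cell of the carrier. Origin: centre of its underside, z up
- carrier: Blue bottle carrier, 229 x 65 mm, fixed. Origin: centre of its underside; x along the row of cells, away from the robot; z up. Floor 3 mm. Cell centres at y = 0, x = -82 (bottle), -31 (vial), +19 (bottle), +82 mm (bottle). Inside, bottle cells are 60 x 60 mm, the vial cell 36 x 36. Side walls (y = +-31 mm) 72 mm high, end walls and last divider 45, vial cell 29
- tray: White shallow drip tray, 220 x 98 mm outside, rim 14 mm high, wall and floor 3 mm thick, fixed. Origin: centre of its underside, x along its length (pointing away from the robot), z up. A cryovial stands at its far end (x about +89 mm); the rest of it is free for bottles
- warmer: Block warmer, fixed: grey plastic housing 112 x 96 mm with a black dial and a dark display on its front, and on top an aluminium block 76 x 76 mm whose upper face is 50 mm above the table. In it one round well, 36 mm across and 25 mm deep (its floor 25 mm above the table), mouth chamfered by 3 mm. Origin: on the table under the centre of the well; x from front to back, z up
- tray_cryovial: Small cryovial with a red cap, 14 mm across, 47 mm high, standing loose at the far end of the tray: easily knocked over. Origin: centre of its underside

How it is judged:
By the outcome, as a careful person would: the job done as asked, in the order asked, and still so for the second after the job is handed in, with the robot touching nothing.
It also fails if it takes over 120 s, if anything falls off the work surface, if the arm or the gripper's body presses on something with over 40 N, if the wrist force passes 120 N, or if a joint passes its speed limit or range.

ROBOT

A 6-joint arm with a two-finger parallel gripper is mounted at the origin on a cart in front of the work surface, level with it; the furniture and walls round the work are solid. World frame = base frame: x ahead of the robot, y to its left, z up, the work surface at z = 0. Lengths are in mm, angles in rad, forces in N, time in s.
With the tool pointing down it reaches from about 350 to 975 mm from the base axis. Payload 7.1 kg.
Tool frame: the origin (TCP) lies midway between the tips of the shut fingers; the grasp point (between the pads) lies 19 mm behind it; z points along the fingers, y is the line along which they close (so a half turn about z gives the same grasp; the last joint's range is limited). The gripper opens to 88 mm and grips with 3 to 60 N. Pads are 20 mm wide; open, the fingers measure 115 mm over their backs; the gripper's body (75 mm by 178 mm) begins 61 mm behind the grasp point.
Start: joints at [1.313, 0.423, 1.63, -0, 1.089, -0.019], TCP at [147.804, 607.255, 222.675] pointing down, gripper open.
Joint ranges: [-3, 3], [-0.9, 2.11], [0.09, 2.58], [-1.31, 4.45], [0.11, 2.69], [-2.54, 2.54]. Speed limits (rad/s): [2.39, 2.39, 3.01, 3.14, 3.14, 3.14].

INTERFACE

Orientations are given as a rotation vector (axis times angle).
In Python, from workcell import ctrl gives the robot as it stands. The module is installed in compiled form; this text tells all that it offers.
- The arm moves only by the tool servo_tool, never from a script. Its argument "increments" is a list of rows, each a list of 7 numbers: the shift along the world's x, y, z in cm, then the turn, a rotation vector about the world's x, y, z in degrees, then the opening, from -1 (shut) to 1 (fully open). A call has 1 to 20 rows; each row is the pose to reach, as a shift and turn from the pose commanded when the call began; what a row does not reach only later rows make up. A row lasts 1/12 s, in which the tool goes at most 41.7 mm and 7.16 degrees, less where a joint would pass 70% of its speed; a pose out of reach is approached as far as the arm can. A call with a gripper value outside its range is refused whole. The fingers move at their own pace and stop on an object; the grip force is fixed at half the most. Time passes only in rows, so rows that repeat a pose let the fingers close. It gives the time, the measured TCP pose, the force, the opening and the grip force at its end, in the units of the state.
- ctrl.get_obs(): the state, without advancing time (a new reading comes with each control period).
- ctrl.get_image(name): name is "scene" or "top" or "wrist"; returns a dict with "image" (420x560x3 uint8, red, green, blue), "fx", "fy", "cx", "cy" (pixels), "extrinsics" (4x4, takes a point from camera to world coordinates); the wrist camera has in their place "tool_from_camera" (4x4, takes a point from camera to tool coordinates, whose origin is the TCP and whose axes are the flange's). Camera axes: x right, y up, looking along -z (the intrinsics and any distortion apply to the point x, -y, -z); pixel columns grow to the right and rows downward; lengths in mm; the calibration is good to about 2 mm. The wrist camera is an equidistant fisheye: a pixel r from the principal point sees the ray r / f radians off the axis. A picture is of the moment at which its call begins: read the wrist's pose just before it. There is no depth.
- ctrl.close_job(): hands the job in; it is judged then, once.
The state is a dict: "t": time; "qpos": joint angles; "qvel": joint speeds; "joint_torque": joint torques, N m; "ee_pos": TCP position; "orientation": TCP orientation; "ft_force": force on the tool from outside, world axes, zero at the start; "moment": the same for the moment, N m; "width": finger opening in mm; "grasp_force": force on a finger pad.
Only numpy, scipy, OpenCV 4.12 (cv2) and the standard library are available. Lean on these libraries where they do the work, as an engineer would, in place of code of your own. Each camera call takes 0.05 s, during which the arm holds its last target. There are 200 camera calls.

## Working session

There is one attempt and no reset: what is moved stays moved. The work goes in short steps, Python scripts to look and compute and a tool call to move; the robot and the scene stay as the last step left them, time stands still between calls to the robot, and variables do not carry over. Pictures are saved under pics/ and viewed, at most 14 in all, crops included, and the job is handed in when it is done.

Besides the shell and the picture viewer there is one more tool, called after ">>>" as name([rows], argument=value, ...), one row to a line, values as JSON. servo_tool: Moves the arm, as the interface text tells. Its arguments: {"type":"object","properties":{"increments":{"type":"array","items":{"type":"array","items":{"type":"number"}}}},"required":["increments"]}

```bash
mkdir -p pics
cat > h.py <<'E'
import numpy as np, cv2
from workcell import ctrl
def snap(name,out):
    d=ctrl.get_image(name); cv2.imwrite('pics/'+out+'.png',d['image'][:,:,::-1])
    import pickle; pickle.dump(d,open('pics/'+out+'.pkl','wb')); return d
def ray2plane(d,u,v,z):
    E=np.array(d['extrinsics']); r=np.array([(u-d['cx'])/d['fx'],-(v-d['cy'])/d['fy'],-1.])
    w=E[:3,:3]@r; o=E[:3,3]; return o+w*(z-o[2])/w[2]
E
python3 - <<'E'
from h import *
o=ctrl.get_obs(); print(o)
for n in('scene','top'):
    d=snap(n,n+'0'); print({k:v for k,v in d.items() if k!='image'})
E
```

```text
{'t': 0.0, 'qpos': array([ 1.31301517e+00,  4.23832894e-01,  1.63070025e+00,  3.14841193e-05,
        1.08858811e+00, -1.90143435e-02]), 'qvel': array([ 0.00055184, -0.00099468,  0.00047768,  0.00056933, -0.00120717,
        0.00011498]), 'joint_torque': array([ 1.31157325e-03, -5.44615674e+01, -2.73674852e+01,  6.46082824e-02,
        2.26203469e-02, -1.43262837e-04]), 'ee_pos': array([147.64760598, 606.7322059 , 221.90263231]), 'orientation': array([-3.74158063e-01, -3.11899119e+00,  2.37193432e-03]), 'ft_force': array([ 0.12488548,  0.05080896, -0.20102521]), 'moment': array([-0.01017598,  0.02727077,  0.01779524]), 'grasp_force': 0.0, 'width': 87.48753984799711}
{'fx': 447.63375572782087, 'fy': 447.63375572782087, 'cx': 283.28445158497664, 'cy': 208.79664788246944, 'extrinsics': array([[-5.98247193e-01,  6.22774758e-01, -5.04233970e-01,
         9.19427491e+01],
       [-8.01306845e-01, -4.62781422e-01,  3.79131502e-01,
         1.31998830e+02],
       [ 2.76341551e-03,  6.30860489e-01,  7.75891363e-01,
         6.75439219e+02],
       [ 0.00000000e+00,  0.00000000e+00,  0.00000000e+00,
         1.00000000e+00]])}
{'fx': 543.3845761052548, 'fy': 543.3845761052548, 'cx': 283.38225402701363, 'cy': 217.2319467722575, 'extrinsics': array([[-5.38873688e-03,  9.93903959e-01, -1.10117582e-01,
         4.18268626e+02],
       [-9.99601494e-01, -8.40529508e-03, -2.69481637e-02,
        -2.11725031e+02],
       [-2.77094574e-02,  1.09928483e-01,  9.93553177e-01,
         1.00975510e+03],
       [ 0.00000000e+00,  0.00000000e+00,  0.00000000e+00,
         1.00000000e+00]])}
```

View pics/scene0.png

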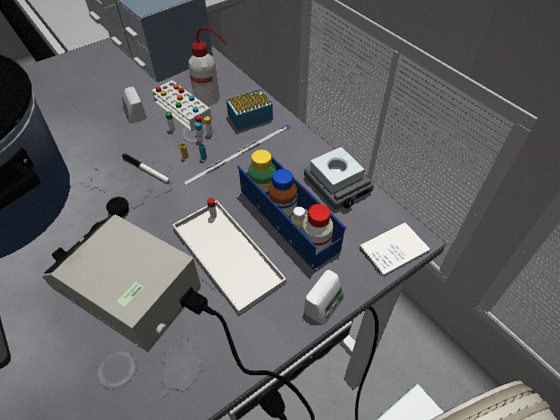

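View pics/top0.png

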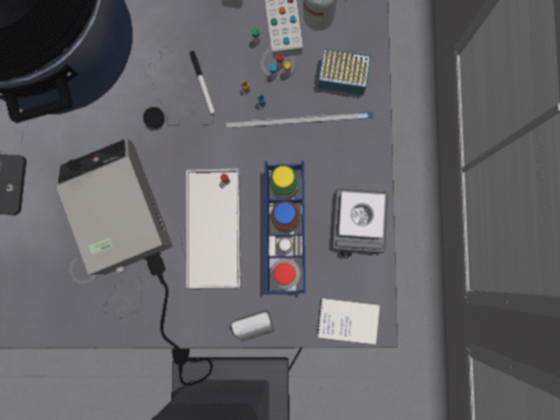

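Top view: +x is up, −y is right. The carrier cells from near to far hold red (285,273), vial (285,245), blue (285,214) and yellow (283,178). The tray is at (213,230) with the cryovial at (224,178), and the warmer well is at (361,214).

```bash
cat > m.py <<'E'
from h import *
import sys,pickle
def col(d,name,box):
    im=d['image'].astype(int); R,G,B=im[...,0],im[...,1],im[...,2]
    m={'red':(R>150)&(G<90)&(B<90),'yel':(R>150)&(G>120)&(B<90),'blu':(B>130)&(R<70)&(G<130)}[name]
    k=np.zeros(m.shape,bool);k[box[1]:box[3],box[0]:box[2]]=1;m=(m&k).astype(np.uint8)
    n,l,s,c=cv2.connectedComponentsWithStats(m); i=1+np.argmax(s[1:,4]); return c[i],s[i]
d=pickle.load(open('pics/top0.pkl','rb'))
for n,b,z in (('yel',(265,160,305,195),104),('blu',(268,198,302,232),104),('red',(265,255,305,292),104),('red',(215,168,235,190),47)):
    c,s=col(d,n,b); print('top',n,c,s,ray2plane(d,*c,z)[:2])
d2=pickle.load(open('pics/scene0.pkl','rb'))
for n,b,z in (('yel',(245,140,280,170),99),('blu',(265,165,300,195),99),('red',(300,200,335,232),99)):
    c,s=col(d2,n,b); print('scene',n,c,s,ray2plane(d2,*c,z)[:2])
im=d['image'][:,:,::-1]
cv2.imwrite('pics/crop.png',cv2.resize(im[150:310,180:400],None,fx=3.6,fy=3.6,interpolation=cv2.INTER_CUBIC))
E
python3 m.py
```

```text
top yel [282.93352601 176.10693642] [273 166  21  21 346] [ 588.66471485 -186.77612324]
top blu [283.72523962 213.00958466] [274 203  21  21 313] [ 525.78344539 -187.7727816 ]
top red [284.18130312 273.12464589] [274 263  21  21 353] [ 425.36792062 -187.98126266]
top red [222.66666667 176.91666667] [221 175   5   4  12] [599.05851643 -76.45533491]
scene yel [260.86384977 156.23474178] [251 150  21  14 213] [ 590.67450452 -191.00696709]
scene blu [282.38157895 175.68421053] [273 169  20  15 228] [ 527.8968963 -193.4781158]
scene red [319.         211.78214286] [309 204  21  17 280] [ 426.29101476 -193.20733383]
```

View pics/crop.png

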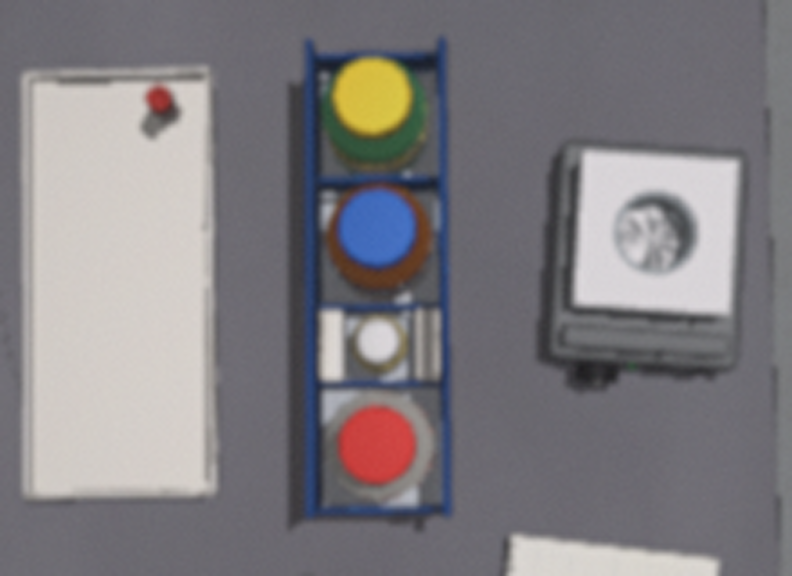

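The crop shows the tray rim corners, the carrier walls, the white block with its well at (655,233) and the vial cap at (377,341). I'll convert these to poses.

```bash
cat > p.py <<'E'
from h import *
import pickle
from scipy.spatial.transform import Rotation as R
d=pickle.load(open('pics/top0.pkl','rb'))
def P(cx,cy,z): return ray2plane(d,180+(cx+.5)/3.6-.5,150+(cy+.5)/3.6-.5,z)[:2].round(1)
print('carrier',[P(*c,72) for c in((306,42),(444,40),(448,515),(308,515))])
print('tray',[P(*c,14) for c in((22,74),(208,68),(215,496),(24,498))])
print('block',[P(*c,50) for c in((582,150),(744,157),(730,316),(572,306))],'well',P(655,233,50))
print('vial',P(377,341,60))
for n,u in (('yel',(282.93,176.1)),('blu',(283.7,213)),('red',(284.2,273.1))): print(n,ray2plane(d,*u,107)[:2])
o=ctrl.get_obs(); M=R.from_rotvec(o['orientation']).as_matrix(); print(M.round(3))
w=ctrl.get_image('wrist'); print({k:v for k,v in w.items() if k!='image'})
E
python3 p.py
```

```text
carrier [array([ 621.4, -153.8]), array([ 621.7, -221.2]), array([ 392.2, -221. ]), array([ 392.5, -154.4])]
tray [array([618.8,  -2.4]), array([620.9, -99.3]), array([ 400.6, -103.8]), array([400.1,  -6.6])]
block [array([ 570.2, -289.2]), array([ 566. , -368.9]), array([ 487.4, -360. ]), array([ 492.9, -283. ])] well [ 528.6 -324.3]
vial [ 475.8 -187.4]
yel [ 588.11226733 -186.85287268]
blu [ 525.44385829 -187.80994943]
red [ 425.38476616 -188.09105167]
[[-0.972  0.237 -0.   ]
 [ 0.237  0.972 -0.001]
 [ 0.    -0.001 -1.   ]]
{'fx': 325.19226210127806, 'fy': 325.19226210127806, 'cx': 279.1183153301601, 'cy': 207.31159566491777, 'tool_from_camera': array([[ 6.07134663e-04,  9.67600984e-01,  2.52483598e-01,
         6.92901449e+01],
       [ 9.99999702e-01, -7.08073944e-04,  3.08925271e-04,
         3.75163273e-01],
       [ 4.77693453e-04,  2.52483335e-01, -9.67601125e-01,
        -1.61773486e+02],
       [ 0.00000000e+00,  0.00000000e+00,  0.00000000e+00,
         1.00000000e+00]])}
```

>>> servo_tool([
  [0, 0, 4, 0, 0, 0, 1],
  [0, 0, 8, 0, 0, -7, 1],
  [4, -4, 10, 0, 0, -14, 1],
  [8, -8, 10, 0, 0, -21, 1],
  [11, -11, 10, 0, 0, -28, 1],
  [14, -14, 10, 0, 0, -35, 1],
  [17, -18, 10, 0, 0, -42, 1],
  [20, -22, 10, 0, 0, -49, 1],
  [23, -26, 10, 0, 0, -56, 1],
  [25, -30, 10, 0, 0, -63, 1],
  [25, -33, 10, 0, 0, -70, 1],
  [25, -36, 10, 0, 0, -77, 1],
  [25, -39, 10, 0, 0, -84, 1],
  [25, -42, 10, 0, 0, -91, 1],
  [25, -45, 10, 0, 0, -98, 1],
  [25, -48, 10, 0, 0, -105, 1],
  [25, -51, 10, 0, 0, -112, 1],
  [25, -54, 10, 0, 0, -119, 1],
  [25, -57, 10, 0, 0, -119, 1],
  [25, -60, 10, 0, 0, -119, 1],
])

```text
t: 1.82
ee_pos: [397.3, 5.8, 322.7]
orientation: [2.878, 1.26, 0.0]
ft_force: [0.6, 0.3, -0.2]
width: 87.5
grasp_force: 0.0
```

>>> servo_tool([
  [2.8, -3, 0, 0, 0, -7, 1],
  [2.8, -6, 0, 0, 0, -14, 1],
  [2.8, -9, 0, 0, 0, -21, 1],
  [2.8, -12, 0, 0, 0, -28, 1],
  [2.8, -15, 0, 0, 0, -35, 1],
  [2.8, -18, -3, 0, 0, -42, 1],
  [2.8, -19.4, -6, 0, 0, -47.3, 1],
  [2.8, -19.4, -10, 0, 0, -47.3, 1],
  [2.8, -19.4, -13, 0, 0, -47.3, 1],
  [2.8, -19.4, -13, 0, 0, -47.3, 1],
  [2.8, -19.4, -13, 0, 0, -47.3, 1],
])

```text
t: 2.73
ee_pos: [424.8, -186.4, 191.9]
orientation: [-3.14, -0.0, 0.005]
ft_force: [0.2, -0.4, 0.5]
width: 88.0
grasp_force: 0.0
```

Run:
```python
from h import *
from scipy.spatial.transform import Rotation as R
o=ctrl.get_obs(); print(o['qpos'],o['ee_pos'],R.from_rotvec(o['orientation']).as_matrix().round(3))
d=snap('wrist','w0'); d['pose']=(o['ee_pos'],o['orientation'])
import pickle; pickle.dump(d,open('pics/w0.pkl','wb'))
```

```text
[-4.39073355e-01  2.32508386e-01  1.99920808e+00  1.47267495e-05
  9.13738471e-01  1.13150841e+00] [ 424.84315398 -186.37612227  191.87275822] [[ 1.     0.    -0.003]
 [ 0.    -1.     0.002]
 [-0.003 -0.002 -1.   ]]
```

View pics/w0.png

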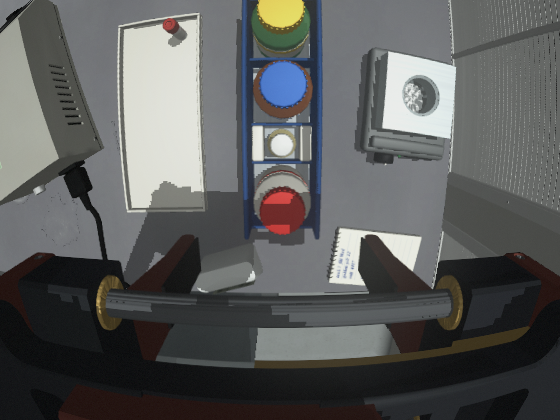

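The wrist view shows the red cap at (282,211), vial cap (282,144), blue cap (284,84), well (420,95) and cryovial (171,26). Next I'll convert these.

```bash
cat > wr.py <<'E'
from h import *
import pickle
from scipy.spatial.transform import Rotation as R
def wr(d,u,v,z):
    a,b=u-d['cx'],v-d['cy']; r=np.hypot(a,b); t=r/d['fx']; s=np.sin(t)/max(r,1e-9)
    ray=np.array([a*s,-b*s,-np.cos(t)]); T=np.array(d['tool_from_camera'])
    M=R.from_rotvec(d['pose'][1]).as_matrix(); p=d['pose'][0]
    w=M@T[:3,:3]@ray; o=p+M@T[:3,3]; return (o+w*(z-o[2])/w[2])[:2].round(1)
def blob(d,n,box):
    im=d['image'].astype(int); Rr,G,B=im[...,0],im[...,1],im[...,2]
    m={'red':(Rr>130)&(G<80)&(B<80),'blu':(B>140)&(Rr<90),'yel':(Rr>150)&(G>120)&(B<90)}[n]
    k=np.zeros(m.shape,bool);k[box[1]:box[3],box[0]:box[2]]=1
    nn,l,s,c=cv2.connectedComponentsWithStats((m&k).astype(np.uint8)); i=1+np.argmax(s[1:,4]); return c[i],s[i]
E
python3 - <<'E'
from wr import *
d=pickle.load(open('pics/w0.pkl','rb'))
for n,b in(('red',(255,180,310,240)),('blu',(255,58,310,112))):
    c,s=blob(d,n,b); print(n,c,s,wr(d,*c,107))
print('vial',wr(d,282,144,60),'well',wr(d,421,95,50),'cryo',wr(d,171,25,50),'carrier near',wr(d,245,236,72),wr(d,319,236,72))
print('tray',[wr(d,*c,14) for c in((119,27),(201,14),(205,210),(129,212))])
E
```

```text
red [279.20477816 197.94539249] [263 191  32  13 293] [ 435.9 -185.9]
blu [282.7342233  83.4223301] [ 260   61   47   47 1648] [ 523.9 -188.5]
vial [ 474.8 -188.4] well [ 527.2 -324.6] cryo [594.9 -81.5] carrier near [ 391.8 -154.4] [ 391.8 -222.7]
tray [array([614.4,  -4.7]), array([ 616.2, -102.6]), array([ 400.7, -104.2]), array([398. , -10.4])]
```

>>> servo_tool([
  [0.05, -0.17, -3, 0, 0, 0, 1],
  [0.05, -0.17, -6, 0, 0, 0, 1],
  [0.05, -0.17, -9, 0, 0, 0, 1],
  [0.05, -0.17, -10.5, 0, 0, 0, 1],
  [0.05, -0.17, -11.3, 0, 0, 0, 1],
  [0.05, -0.17, -11.3, 0, 0, 0, 1],
  [0.05, -0.17, -11.3, 0, 0, 0, -1],
  [0.05, -0.17, -11.3, 0, 0, 0, -1],
  [0.05, -0.17, -11.3, 0, 0, 0, -1],
  [0.05, -0.17, -11.3, 0, 0, 0, -1],
  [0.05, -0.17, -11.3, 0, 0, 0, -1],
  [0.05, -0.17, -11.3, 0, 0, 0, -1],
  [0.05, -0.17, -11.3, 0, 0, 0, -1],
  [0.05, -0.17, -11.3, 0, 0, 0, -1],
])

```text
t: 3.95
ee_pos: [426.4, -188.5, 79.8]
orientation: [3.141, 0.0, 0.0]
ft_force: [0.3, -0.8, 1.7]
width: 39.7
grasp_force: 24.9
```

>>> servo_tool([
  [0, 0, 0, 0, 0, 0, -1],
  [0, 0, 0, 0, 0, 0, -1],
  [0, 0, 0.5, 0, 0, 0, -1],
  [0, 0, 1.5, 0, 0, 0, -1],
  [0, 0, 3, 0, 0, 0, -1],
  [0, 0, 5, 0, 0, 0, -1],
  [0, 0, 7, 0, 0, 0, -1],
  [0, 0, 9, 0, 0, 0, -1],
  [0, 0, 10, 0, 0, 0, -1],
  [0, 0, 10, 0, 0, 0, -1],
])

```text
t: 4.78
ee_pos: [427.6, -189.0, 182.2]
orientation: [3.14, 0.001, 0.007]
ft_force: [0.4, -0.1, -1.0]
width: 35.3
grasp_force: 38.3
```

```bash
cat > s.py <<'E'
from wr import *
import sys
o=ctrl.get_obs(); print(o['ee_pos'].round(1),o['ft_force'].round(1),o['width'],o['grasp_force'])
d=snap('wrist',sys.argv[1]); d['pose']=(o['ee_pos'],o['orientation']); pickle.dump(d,open('pics/'+sys.argv[1]+'.pkl','wb'))
E
python3 s.py w1
```

```text
[ 427.6 -189.   182.2] [ 0.4 -0.1 -1. ] 35.29439329587122 38.318779142573476
```

View pics/w1.png

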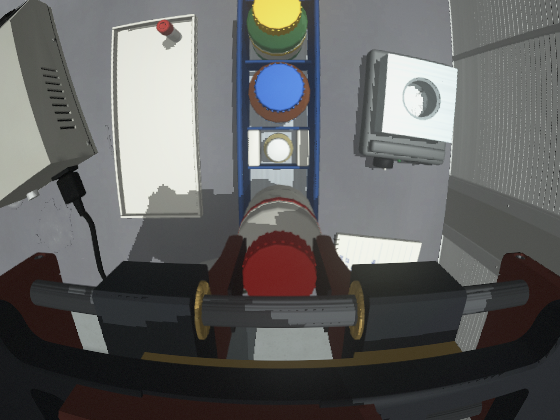

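>>> servo_tool([
  [0, 0.5, 0, 0, 0, 0, -1],
  [0.2, 2, 0, 0, 0, 0, -1],
  [0.4, 4.5, 0, 0, 0, 0, -1],
  [0.6, 7, 0, 0, 0, 0, -1],
  [0.8, 9.5, 0, 0, 0, 0, -1],
  [0.9, 11.5, 0, 0, 0, 0, -1],
  [0.9, 13, 0, 0, 0, 0, -1],
  [0.9, 13.3, -1, 0, 0, 0, -1],
  [0.9, 13.3, -3, 0, 0, 0, -1],
  [0.9, 13.3, -5, 0, 0, 0, -1],
  [0.9, 13.3, -7, 0, 0, 0, -1],
  [0.9, 13.3, -8.3, 0, 0, 0, -1],
  [0.9, 13.3, -9, 0, 0, 0, -1],
  [0.9, 13.3, -9.4, 0, 0, 0, -1],
  [0.9, 13.3, -9.7, 0, 0, 0, -1],
  [0.9, 13.3, -9.9, 0, 0, 0, -1],
  [0.9, 13.3, -9.9, 0, 0, 0, -1],
])

```text
t: 6.25
ee_pos: [435.6, -55.2, 82.7]
orientation: [-3.141, -0.0, -0.0]
ft_force: [-7.7, 3.8, 27.8]
width: 35.8
grasp_force: 37.6
```

>>> servo_tool([
  [0, 0, 0.2, 0, 0, 0, -1],
  [0, 0, 0.2, 0, 0, 0, -1],
  [0, 0, 0.2, 0, 0, 0, -1],
])

```text
t: 6.5
ee_pos: [435.7, -55.5, 83.1]
orientation: [3.141, 0.0, 0.002]
ft_force: [0.7, 1.0, -1.0]
width: 35.5
grasp_force: 35.5
```

Run:
```python
from h import *
o=ctrl.get_obs(); print(o['ee_pos'].round(1),o['ft_force'].round(1),o['moment'].round(2),o['width'])
d=snap('scene','s1'); cv2.imwrite('pics/s1c.png',cv2.resize(d['image'][120:340,150:400,::-1],None,fx=2.7,fy=2.7,interpolation=cv2.INTER_CUBIC))
```

```text
[435.7 -55.5  83.1] [ 0.7  1.  -1. ] [-0.04  0.16 -0.04] 35.50457082826877
```

View pics/s1c.png

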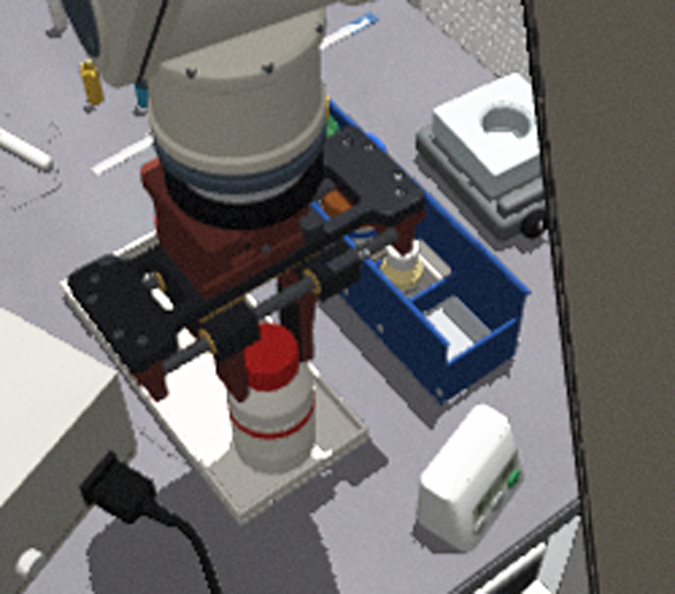

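>>> servo_tool([
  [0, 0, 0.1, 0, 0, 0, 0],
  [0, 0, 0.1, 0, 0, 0, 1],
  [0, 0, 0.1, 0, 0, 0, 1],
  [0, 0, 0.1, 0, 0, 0, 1],
  [0, 0, 0.1, 0, 0, 0, 1],
  [0, 0, 0.1, 0, 0, 0, 1],
  [0, 0, 1, 0, 0, 0, 1],
  [0, 0, 4, 0, 0, 0, 1],
  [0, 0, 8, 0, 0, 0, 1],
  [2, -3, 9, 0, 0, 0, 1],
  [4, -6, 9, 0, 0, 0, 1],
  [6, -9, 9, 0, 0, 0, 1],
  [8, -12, 9, 0, 0, 0, 1],
  [9, -13.3, 9, 0, 0, 0, 1],
  [9, -13.3, 7, 0, 0, 0, 1],
  [9, -13.3, 6, 0, 0, 0, 1],
  [9, -13.3, 6, 0, 0, 0, 1],
])

```text
t: 7.97
ee_pos: [523.2, -187.8, 140.7]
orientation: [-3.14, 0.0, 0.007]
ft_force: [-0.8, 0.5, -1.3]
width: 87.7
grasp_force: 0.0
```

```bash
python3 s.py w2
python3 - <<'E'
from wr import *
d=pickle.load(open('pics/w2.pkl','rb'))
c,s=blob(d,'blu',(230,150,330,300)); print(c,s,wr(d,*c,107))
c,s=blob(d,'red',(80,150,220,400)); print(c,s,wr(d,*c,107))
print([ctrl.get_obs()[k].round(1) for k in('ee_pos',)])
E
```

```text
[ 523.2 -187.8  140.7] [-0.8  0.5 -1.3] 87.65153731420577 0.0
[286.99558499 247.25165563] [272 237  36  20 453] [ 513.6 -192.4]Traceback (most recent call last):
  File "<stdin>", line 4, in <module>
  File "wr.py", line 13, in blob
    nn,l,s,c=cv2.connectedComponentsWithStats((m&k).astype(np.uint8)); i=1+np.argmax(s[1:,4]); return c[i],s[i]
                                                                           ~~~~~~~~~^^^^^^^^^
    return _wrapfunc(a, 'argmax', axis=axis, out=out, **kwds)
    return bound(*args, **kwds)
ValueError: attempt to get argmax of an empty sequence
```

View pics/w2.png

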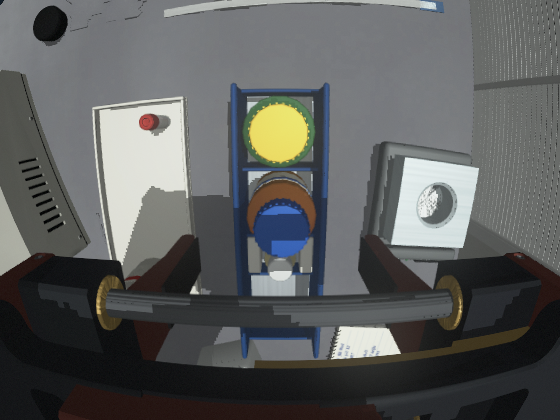

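The blue cap is centred between the fingers, about (282,227). The yellow bottle is still in its cell, the cryovial is standing at (149,122), and the well is at (436,202).

>>> servo_tool([
  [0.1, 0, -2, 0, 0, 0, 1],
  [0.1, 0, -4, 0, 0, 0, 1],
  [0.1, 0, -5.5, 0, 0, 0, 1],
  [0.1, 0, -6.2, 0, 0, 0, 1],
  [0.1, 0, -6.2, 0, 0, 0, 1],
  [0.1, 0, -6.2, 0, 0, 0, -1],
  [0.1, 0, -6.2, 0, 0, 0, -1],
  [0.1, 0, -6.2, 0, 0, 0, -1],
  [0.1, 0, -6.2, 0, 0, 0, -1],
  [0.1, 0, -6.2, 0, 0, 0, -1],
  [0.1, 0, -6.2, 0, 0, 0, -1],
  [0.1, 0, -6.2, 0, 0, 0, -1],
  [0.1, 0, -6.2, 0, 0, 0, -1],
  [0.1, 0, -6.2, 0, 0, 0, -1],
  [0.1, 0, -6.2, 0, 0, 0, -1],
])

```text
t: 9.27
ee_pos: [526.5, -188.7, 80.9]
orientation: [3.141, 0.001, 0.001]
ft_force: [-1.3, -1.9, 2.1]
width: 38.4
grasp_force: 25.1
```

>>> servo_tool([
  [0, 0, 0, 0, 0, 0, -1],
  [0, 0, 0, 0, 0, 0, -1],
  [0, 0, 0.5, 0, 0, 0, -1],
  [0, 0, 1.5, 0, 0, 0, -1],
  [0, 0, 3, 0, 0, 0, -1],
  [0, 0, 5, 0, 0, 0, -1],
  [0, 0, 7, 0, 0, 0, -1],
  [0, 0, 9, 0, 0, 0, -1],
  [0, 0, 10, 0, 0, 0, -1],
  [0, 0.5, 10, 0, 0, 0, -1],
  [-0.2, 2, 10, 0, 0, 0, -1],
  [-0.5, 4.5, 10, 0, 0, 0, -1],
  [-1, 7, 10, 0, 0, 0, -1],
  [-1.4, 9.5, 10, 0, 0, 0, -1],
  [-1.6, 11.5, 10, 0, 0, 0, -1],
  [-1.6, 13, 10, 0, 0, 0, -1],
  [-1.6, 13.5, 9, 0, 0, 0, -1],
  [-1.6, 13.5, 7, 0, 0, 0, -1],
  [-1.6, 13.5, 5, 0, 0, 0, -1],
  [-1.6, 13.5, 3, 0, 0, 0, -1],
])

```text
t: 10.93
ee_pos: [509.2, -52.8, 108.5]
orientation: [-3.141, -0.002, 0.002]
ft_force: [-0.8, 1.1, -2.3]
width: 35.6
grasp_force: 37.3
```

>>> servo_tool([
  [0, 0, -0.8, 0, 0, 0, -1],
  [0, 0, -1.6, 0, 0, 0, -1],
  [0, 0, -2.2, 0, 0, 0, -1],
  [0, 0, -2.5, 0, 0, 0, -1],
  [0, 0, -2.7, 0, 0, 0, -1],
  [0, 0, -2.8, 0, 0, 0, -1],
  [0, 0, -2.8, 0, 0, 0, -1],
])

```text
t: 11.52
ee_pos: [510.8, -53.5, 83.2]
orientation: [3.141, 0.0, 0.002]
ft_force: [-0.9, 0.0, -0.9]
width: 35.8
grasp_force: 37.3
```

>>> servo_tool([
  [0, 0, -0.1, 0, 0, 0, -1],
  [0, 0, -0.1, 0, 0, 0, -1],
])

```text
t: 11.68
ee_pos: [511.4, -53.5, 82.9]
orientation: [3.141, 0.0, 0.004]
ft_force: [-0.8, 0.9, 5.7]
width: 35.3
grasp_force: 37.7
```

>>> servo_tool([
  [0, 0, -0.1, 0, 0, 0, -1],
  [0, 0, -0.1, 0, 0, 0, -1],
])

```text
t: 11.85
ee_pos: [511.6, -53.6, 82.8]
orientation: [3.141, 0.0, 0.004]
ft_force: [-2.4, 0.2, 15.2]
width: 35.3
grasp_force: 38.2
```

>>> servo_tool([
  [0, 0, 0.1, 0, 0, 0, -1],
  [0, 0, 0.1, 0, 0, 0, 0],
  [0, 0, 0.1, 0, 0, 0, 1],
  [0, 0, 0.1, 0, 0, 0, 1],
  [0, 0, 0.1, 0, 0, 0, 1],
  [0, 0, 0.1, 0, 0, 0, 1],
  [0, 0, 1, 0, 0, 0, 1],
  [0, 0, 4, 0, 0, 0, 1],
  [0, 0, 8, 0, 0, 0, 1],
  [-0.5, -2, 9, 0, 0, 7, 1],
  [-1, -4, 9, 0, 0, 14, 1],
  [-1.5, -6, 9, 0, 0, 21, 1],
  [-2, -8, 9, 0, 0, 28, 1],
  [-2.5, -10, 9, 0, 0, 35, 1],
  [-3, -12, 9, 0, 0, 42, 1],
  [-3.5, -13.45, 9, 0, 0, 49, 1],
  [-3.5, -13.45, 9, 0, 0, 56, 1],
  [-3.5, -13.45, 9, 0, 0, 63, 1],
  [-3.5, -13.45, 9, 0, 0, 70, 1],
  [-3.5, -13.45, 9, 0, 0, 77, 1],
])

```text
t: 13.52
ee_pos: [475.2, -188.2, 171.2]
orientation: [2.453, 1.963, 0.0]
ft_force: [-0.0, -0.2, 0.3]
width: 88.1
grasp_force: 0.0
```

>>> servo_tool([
  [0, 0, 0, 0, 0, 7, 1],
  [0, 0, -2, 0, 0, 13, 1],
  [0, 0, -4, 0, 0, 13, 1],
  [0, 0, -4, 0, 0, 13, 1],
  [0, 0, -4, 0, 0, 13, 1],
])

```text
t: 13.93
ee_pos: [474.7, -187.7, 130.5]
orientation: [-2.22, -2.22, 0.001]
ft_force: [-0.8, -0.2, 0.2]
width: 87.6
grasp_force: 0.0
```

```bash
python3 s.py w3
python3 - <<'E'
from h import *
from scipy.spatial.transform import Rotation as R
print(R.from_rotvec(ctrl.get_obs()['orientation']).as_matrix().round(3))
d=snap('top','t1'); cv2.imwrite('pics/t1c.png',cv2.resize(d['image'][150:310,180:400,::-1],None,fx=3.6,fy=3.6,interpolation=cv2.INTER_CUBIC))
E
```

```text
[ 474.7 -187.7  130.5] [-0.8 -0.2  0.2] 87.58553952016706 0.0
[[ 0.  1. -0.]
 [ 1. -0.  0.]
 [ 0. -0. -1.]]
```

View pics/w3.png

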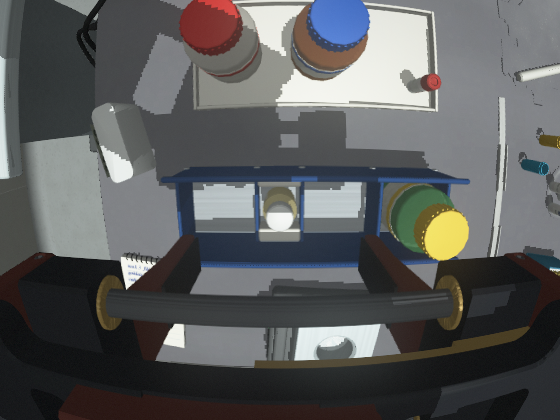

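Both bottles stand upright in the tray with the cryovial beside them at (431,82). The vial cap (281,217) is centred between the fingers.

>>> servo_tool([
  [0.03, 0, -2, 0, 0, 0, 1],
  [0.03, 0, -4, 0, 0, 0, 1],
  [0.03, 0, -6, 0, 0, 0, 1],
  [0.03, 0, -8, 0, 0, 0, 1],
  [0.03, 0, -9, 0, 0, 0, 1],
  [0.03, 0, -9.6, 0, 0, 0, 1],
  [0.03, 0, -9.6, 0, 0, 0, 1],
  [0.03, 0, -9.6, 0, 0, 0, -1],
  [0.03, 0, -9.6, 0, 0, 0, -1],
  [0.03, 0, -9.6, 0, 0, 0, -1],
  [0.03, 0, -9.6, 0, 0, 0, -1],
  [0.03, 0, -9.6, 0, 0, 0, -1],
  [0.03, 0, -9.6, 0, 0, 0, -1],
  [0.03, 0, -9.6, 0, 0, 0, -1],
  [0.03, 0, -9.6, 0, 0, 0, -1],
  [0.03, 0, -9.6, 0, 0, 0, -1],
  [0.03, 0, -9.6, 0, 0, 0, -1],
  [0.03, 0, -9.6, 0, 0, 0, -1],
  [0.03, 0, -9.6, 0, 0, 0, -1],
])

```text
t: 15.62
ee_pos: [475.6, -187.9, 34.6]
orientation: [-2.221, -2.222, 0.0]
ft_force: [-1.2, -0.1, -1.0]
width: 27.4
grasp_force: 30.0
```

>>> servo_tool([
  [0, 0, 0.5, 0, 0, 0, -1],
  [0, 0, 1.5, 0, 0, 0, -1],
  [0, 0, 3, 0, 0, 0, -1],
  [0, 0, 5, 0, 0, 0, -1],
  [0, 0, 7, 0, 0, 0, -1],
  [0, 0, 9, 0, 0, 0, -1],
  [0, 0, 10, 0, 0, 0, -1],
  [0.5, -1, 10, 0, 0, 0, -1],
  [1.5, -3.5, 10, 0, 0, 0, -1],
  [2.5, -6.5, 10, 0, 0, 0, -1],
  [3.5, -9.5, 10, 0, 0, 0, -1],
  [4.5, -12, 10, 0, 0, 0, -1],
  [5.2, -13.65, 9, 0, 0, 0, -1],
  [5.2, -13.65, 7, 0, 0, 0, -1],
  [5.2, -13.65, 6, 0, 0, 0, -1],
  [5.2, -13.65, 6, 0, 0, 0, -1],
])

```text
t: 16.95
ee_pos: [525.3, -323.6, 91.1]
orientation: [-2.217, -2.217, 0.002]
ft_force: [-0.5, 1.4, -0.6]
width: 27.6
grasp_force: 30.0
```

```bash
python3 s.py w4
python3 - <<'E'
from h import *
import pickle
a=cv2.imread('pics/w4.png'); d=snap('scene','s4')
b=cv2.resize(d['image'][120:260,270:420,::-1],(450,420),interpolation=cv2.INTER_CUBIC)
cv2.imwrite('pics/c4.png',cv2.resize(np.hstack([a[100:420,120:440],cv2.resize(b,(343,320))]),None,fx=1.2,fy=1.2))
E
```

```text
[ 525.3 -323.6   91.1] [-0.5  1.4 -0.6] 27.579531248221624 29.95663672685623
```

View pics/c4.png

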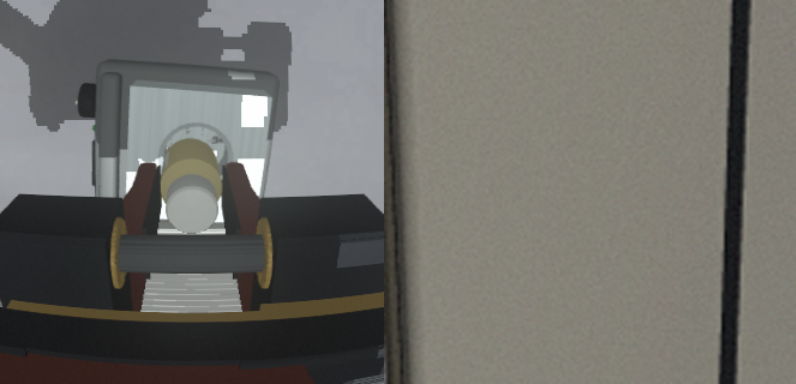

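The vial is held upright over the well, with the visible rim arc centred on it at crop column ~194 against the vial's 192. The scene camera is blocked by the arm. I'll cross-check the well position numerically.

Run:
```python
from wr import *
L=lambda n:pickle.load(open(f'pics/{n}.pkl','rb'))
d=L('w4'); f=lambda x,y:wr(d,120+x/1.2,100+y/1.2,50)
print('L',f(159,160),'R',f(229,160),'top',f(194,122))
print('w2 well',wr(L('w2'),436,202,50),'w0',wr(L('w0'),421,95,50), 'w1',wr(L('w1'),421,97,50))
print('w3 vial',wr(L('w3'),281,217,60))
print(ctrl.get_obs()['ee_pos'])
```

```text
L [ 507.  -325.1] R [ 545.6 -325.1] top [ 526.3 -303.6]
w2 well [ 530.  -323.2] w0 [ 527.2 -324.6] w1 [ 528.1 -323.8]
w3 vial [ 475.5 -186.6]
[ 526.85562632 -323.86963029   93.77129599]
```

>>> servo_tool([
  [0, 0, 0, 0, 0, 0, -1],
  [0, 0, -0.5, 0, 0, 0, -1],
  [0, 0, -1, 0, 0, 0, -1],
  [0, 0, -1.5, 0, 0, 0, -1],
  [0, 0, -2, 0, 0, 0, -1],
  [0, 0, -2.5, 0, 0, 0, -1],
  [0, 0, -3, 0, 0, 0, -1],
  [0, 0, -3.3, 0, 0, 0, -1],
  [0, 0, -3.5, 0, 0, 0, -1],
  [0, 0, -3.6, 0, 0, 0, -1],
  [0, 0, -3.6, 0, 0, 0, -1],
])

```text
t: 17.97
ee_pos: [527.5, -324.4, 58.4]
orientation: [-2.221, -2.222, 0.0]
ft_force: [1.0, -0.8, 0.6]
width: 27.6
grasp_force: 30.0
```

>>> servo_tool([
  [0, 0, -0.1, 0, 0, 0, -1],
  [0, 0, -0.1, 0, 0, 0, -1],
])

```text
t: 18.13
ee_pos: [527.7, -324.5, 57.8]
orientation: [2.221, 2.222, 0.0]
ft_force: [-0.2, -0.1, -0.7]
width: 27.2
grasp_force: 30.0
```

>>> servo_tool([
  [0, 0, -0.1, 0, 0, 0, -1],
  [0, 0, -0.1, 0, 0, 0, -1],
])

```text
t: 18.3
ee_pos: [527.6, -324.4, 56.7]
orientation: [2.221, 2.222, 0.0]
ft_force: [-0.1, 0.1, -1.2]
width: 27.5
grasp_force: 30.0
```

>>> servo_tool([
  [0, 0, -0.1, 0, 0, 0, -1],
  [0, 0, -0.1, 0, 0, 0, -1],
])

```text
t: 18.47
ee_pos: [527.7, -324.6, 56.5]
orientation: [2.221, 2.222, -0.0]
ft_force: [-2.4, -0.2, 6.8]
width: 27.8
grasp_force: 30.0
```

>>> servo_tool([
  [0, 0, 0, 0, 0, 0, 0],
  [0, 0, 0, 0, 0, 0, 1],
  [0, 0, 0, 0, 0, 0, 1],
  [0, 0, 0, 0, 0, 0, 1],
  [0, 0, 0, 0, 0, 0, 1],
  [0, 0, 0, 0, 0, 0, 1],
  [0, 0, 0.5, 0, 0, 0, 1],
  [0, 0, 2, 0, 0, 0, 1],
  [0, 0, 5, 0, 0, 0, 1],
  [0, 0, 9, 0, 0, 0, 1],
  [0, 0, 12, 0, 0, 0, 1],
  [-1, 3, 12, 0, 0, -7, 1],
  [-2, 6, 12, 0, 0, -14, 1],
  [-3, 9, 12, 0, 0, -21, 1],
  [-4, 12, 12, 0, 0, -28, 1],
  [-5, 15, 12, 0, 0, -35, 1],
  [-6, 18, 12, 0, 0, -42, 1],
  [-7, 21, 12, 0, 0, -49, 1],
  [-8, 24, 12, 0, 0, -56, 1],
  [-9.2, 26.9, 12, 0, 0, -63, 1],
])

```text
t: 20.13
ee_pos: [435.3, -54.2, 176.2]
orientation: [3.057, 0.724, 0.002]
ft_force: [0.4, 1.2, 0.1]
width: 88.0
grasp_force: 0.0
```

>>> servo_tool([
  [0, 0, 0, 0, 0, -7, 1],
  [0, 0, 0, 0, 0, -14, 1],
  [0, 0, 0, 0, 0, -21, 1],
  [0, 0, -1, 0, 0, -27, 1],
  [0, 0, -1, 0, 0, -27, 1],
  [0, 0, -1, 0, 0, -27, 1],
  [0, 0, -1, 0, 0, -27, 1],
])

```text
t: 20.72
ee_pos: [435.7, -55.5, 166.0]
orientation: [3.142, 0.005, 0.0]
ft_force: [0.3, -0.8, 0.3]
width: 87.7
grasp_force: 0.0
```

```bash
python3 s.py w5
python3 - <<'E'
from h import *
print(ctrl.get_obs()['ee_pos'],ctrl.get_obs()['orientation'])
d=snap('top','t5'); a=cv2.imread('pics/w5.png')
b=cv2.resize(d['image'][150:310,180:400,::-1],(420,305),interpolation=cv2.INTER_CUBIC)
cv2.imwrite('pics/c5.png',np.hstack([cv2.resize(a,(407,305)),b])[:,:800])
E
```

```text
[435.7 -55.5 166. ] [ 0.3 -0.8  0.3] 87.73524639504774 0.0
[435.75079416 -55.53789724 166.04689441] [3.14154174e+00 4.19221073e-03 4.91859496e-04]
```

View pics/c5.png

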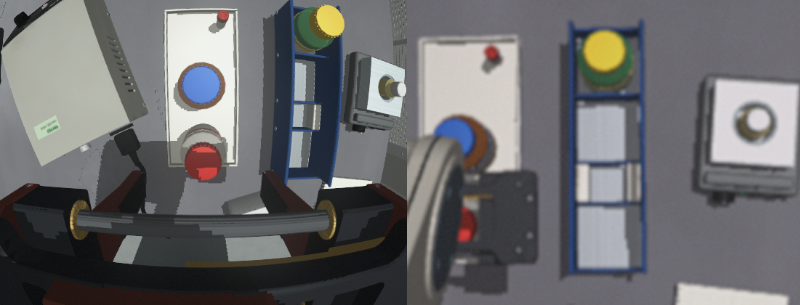

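The vial sits upright in the well, both bottles and the cryovial are standing in the tray, and the cells are empty. Next: grasp red.

>>> servo_tool([
  [0, 0, -3, 0, 0, 0, 1],
  [0, 0, -6, 0, 0, 0, 1],
  [0, 0, -7.8, 0, 0, 0, 1],
  [0, 0, -8.4, 0, 0, 0, 1],
  [0, 0, -8.4, 0, 0, 0, 1],
  [0, 0, -8.4, 0, 0, 0, -1],
  [0, 0, -8.4, 0, 0, 0, -1],
  [0, 0, -8.4, 0, 0, 0, -1],
  [0, 0, -8.4, 0, 0, 0, -1],
  [0, 0, -8.4, 0, 0, 0, -1],
  [0, 0, -8.4, 0, 0, 0, -1],
  [0, 0, -8.4, 0, 0, 0, -1],
  [0, 0, -8.4, 0, 0, 0, -1],
  [0, 0, -8.4, 0, 0, 0, -1],
  [0, 0, -8.4, 0, 0, 0, -1],
  [0, 0, -8.4, 0, 0, 0, -1],
  [0, 0, -8.4, 0, 0, 0, -1],
])

```text
t: 22.23
ee_pos: [435.7, -55.5, 81.7]
orientation: [3.142, 0.0, 0.0]
ft_force: [0.2, 0.0, 1.0]
width: 36.4
grasp_force: 24.8
```

>>> servo_tool([
  [0, 0, 0.5, 0, 0, 0, -1],
  [0, 0, 1.5, 0, 0, 0, -1],
  [0, 0, 3, 0, 0, 0, -1],
  [0, 0, 5, 0, 0, 0, -1],
  [0, 0, 7, 0, 0, 0, -1],
  [0, 0, 9, 0, 0, 0, -1],
  [0, 0, 10, 0, 0, 0, -1],
  [0, -0.5, 10, 0, 0, 0, -1],
  [-0.2, -2, 10, 0, 0, 0, -1],
  [-0.4, -4.5, 10, 0, 0, 0, -1],
  [-0.6, -7, 10, 0, 0, 0, -1],
  [-0.8, -9.5, 10, 0, 0, 0, -1],
  [-0.95, -11.5, 10, 0, 0, 0, -1],
  [-0.95, -13, 10, 0, 0, 0, -1],
  [-0.95, -13.25, 10, 0, 0, 0, -1],
  [-0.95, -13.25, 10, 0, 0, 0, -1],
  [-0.95, -13.25, 9, 0, 0, 0, -1],
  [-0.95, -13.25, 8, 0, 0, 0, -1],
  [-0.95, -13.25, 8, 0, 0, 0, -1],
  [-0.95, -13.25, 8, 0, 0, 0, -1],
])

```text
t: 23.9
ee_pos: [425.3, -186.9, 160.5]
orientation: [-3.14, -0.002, 0.004]
ft_force: [-0.2, -0.1, -1.0]
width: 35.4
grasp_force: 36.9
```

```bash
python3 s.py w6
```

```text
[ 425.3 -186.9  160.5] [-0.2 -0.1 -1. ] 35.37716654539878 36.890823401045054
```

View pics/w6.png

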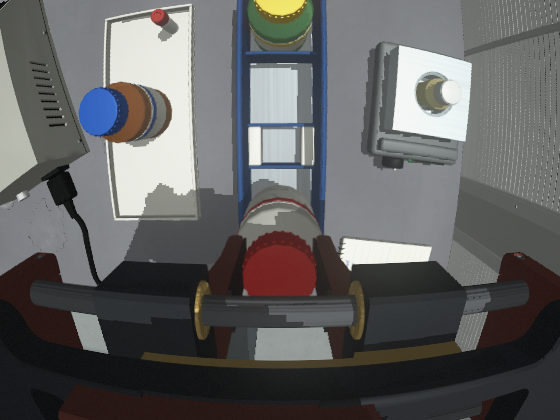

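Red is held over its cell. Blue appears upright in the tray (seen obliquely), and the vial is in the well. Lowering red now.

>>> servo_tool([
  [0, 0, -0.8, 0, 0, 0, -1],
  [0, 0, -1.6, 0, 0, 0, -1],
  [0, 0, -2.4, 0, 0, 0, -1],
  [0, 0, -3.2, 0, 0, 0, -1],
  [0, 0, -3.6, 0, 0, 0, -1],
])

```text
t: 24.37
ee_pos: [425.5, -187.6, 124.3]
orientation: [-3.141, -0.001, 0.002]
ft_force: [0.2, 0.1, -1.3]
width: 35.4
grasp_force: 36.9
```

>>> servo_tool([
  [0, 0, -0.8, 0, 0, 0, -1],
  [0, 0, -1.6, 0, 0, 0, -1],
  [0, 0, -2.4, 0, 0, 0, -1],
  [0, 0, -3.2, 0, 0, 0, -1],
  [0, 0, -3.8, 0, 0, 0, -1],
  [0, 0, -4.2, 0, 0, 0, -1],
  [0, 0, -4.3, 0, 0, 0, -1],
  [0, 0, -4.3, 0, 0, 0, -1],
])

```text
t: 25.03
ee_pos: [426.1, -187.8, 82.8]
orientation: [-3.141, -0.0, 0.001]
ft_force: [-1.1, 1.0, 3.4]
width: 35.3
grasp_force: 35.1
```

>>> servo_tool([
  [0, 0, 0, 0, 0, 0, 0],
  [0, 0, 0, 0, 0, 0, 1],
  [0, 0, 0, 0, 0, 0, 1],
  [0, 0, 0, 0, 0, 0, 1],
  [0, 0, 0, 0, 0, 0, 1],
  [0, 0, 0, 0, 0, 0, 1],
  [0, 0, 1, 0, 0, 0, 1],
  [0, 0, 4, 0, 0, 0, 1],
  [0, 0, 8, 0, 0, 0, 1],
  [2, 3, 9, 0, 0, 0, 1],
  [4, 6, 9, 0, 0, 0, 1],
  [6, 9, 9, 0, 0, 0, 1],
  [8, 12, 9, 0, 0, 0, 1],
  [8.45, 13.45, 9, 0, 0, 0, 1],
  [8.45, 13.45, 7, 0, 0, 0, 1],
  [8.45, 13.45, 7, 0, 0, 0, 1],
  [8.45, 13.45, 7, 0, 0, 0, 1],
])

```text
t: 26.45
ee_pos: [509.7, -53.2, 152.5]
orientation: [-3.141, -0.001, 0.003]
ft_force: [0.6, 0.6, -0.9]
width: 88.1
grasp_force: 0.0
```

```bash
python3 s.py w7
```

```text
[509.7 -53.2 152.5] [ 0.6  0.6 -0.9] 88.07800513538987 0.0
```

View pics/w7.png

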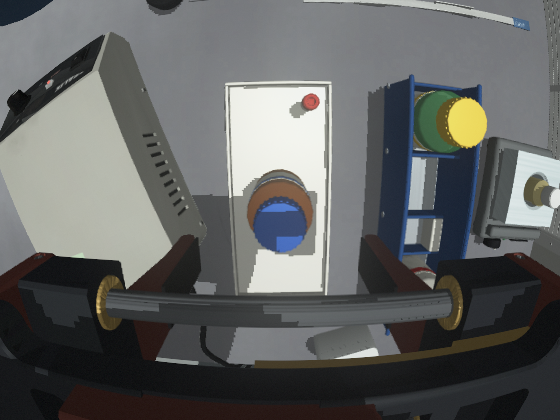

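Blue stands upright, centred between the fingers with its cap at about (280,226). The cryovial is at (310,102) and red is back in its cell. Next: grasp blue.

>>> servo_tool([
  [0, 0, -2, 0, 0, 0, 1],
  [0, 0, -5, 0, 0, 0, 1],
  [0, 0, -6.5, 0, 0, 0, 1],
  [0, 0, -7.1, 0, 0, 0, 1],
  [0, 0, -7.1, 0, 0, 0, 1],
  [0, 0, -7.1, 0, 0, 0, -1],
  [0, 0, -7.1, 0, 0, 0, -1],
  [0, 0, -7.1, 0, 0, 0, -1],
  [0, 0, -7.1, 0, 0, 0, -1],
  [0, 0, -7.1, 0, 0, 0, -1],
  [0, 0, -7.1, 0, 0, 0, -1],
  [0, 0, -7.1, 0, 0, 0, -1],
  [0, 0, -7.1, 0, 0, 0, -1],
  [0, 0, -7.1, 0, 0, 0, -1],
  [0, 0, -7.1, 0, 0, 0, -1],
  [0, 0, -7.1, 0, 0, 0, -1],
  [0, 0, -7.1, 0, 0, 0, -1],
])

```text
t: 27.92
ee_pos: [510.6, -53.5, 81.7]
orientation: [3.142, 0.0, 0.0]
ft_force: [1.0, -0.8, 1.2]
width: 36.5
grasp_force: 24.7
```

>>> servo_tool([
  [0, 0, 0.5, 0, 0, 0, -1],
  [0, 0, 1.5, 0, 0, 0, -1],
  [0, 0, 3, 0, 0, 0, -1],
  [0, 0, 5, 0, 0, 0, -1],
  [0, 0, 7, 0, 0, 0, -1],
  [0, 0, 9, 0, 0, 0, -1],
  [0, 0, 10, 0, 0, 0, -1],
  [0.1, -0.5, 10, 0, 0, 0, -1],
  [0.3, -2, 10, 0, 0, 0, -1],
  [0.6, -4.5, 10, 0, 0, 0, -1],
  [0.9, -7, 10, 0, 0, 0, -1],
  [1.2, -9.5, 10, 0, 0, 0, -1],
  [1.5, -11.5, 10, 0, 0, 0, -1],
  [1.55, -13, 10, 0, 0, 0, -1],
  [1.55, -13.45, 10, 0, 0, 0, -1],
  [1.55, -13.45, 10, 0, 0, 0, -1],
  [1.55, -13.45, 9, 0, 0, 0, -1],
  [1.55, -13.45, 8, 0, 0, 0, -1],
  [1.55, -13.45, 8, 0, 0, 0, -1],
  [1.55, -13.45, 8, 0, 0, 0, -1],
])

```text
t: 29.58
ee_pos: [525.2, -186.8, 160.4]
orientation: [-3.141, -0.002, 0.004]
ft_force: [0.2, 0.2, -2.0]
width: 35.6
grasp_force: 36.8
```

```bash
python3 s.py w8
```

```text
[ 525.2 -186.8  160.4] [ 0.2  0.2 -2. ] 35.632368965479685 36.83127894066274
```

View pics/w8.png

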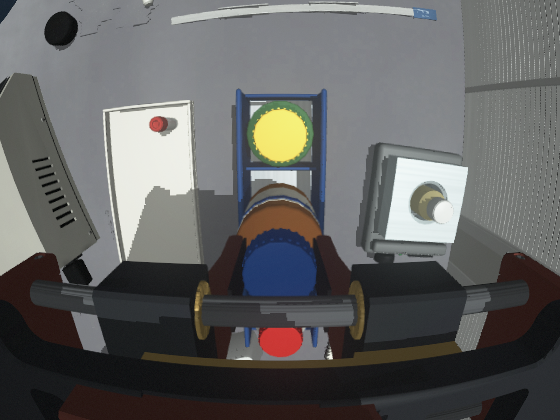

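Blue is aligned over its cell, and red stands in its own. Lowering blue.

>>> servo_tool([
  [0, 0, -0.8, 0, 0, 0, -1],
  [0, 0, -1.6, 0, 0, 0, -1],
  [0, 0, -2.4, 0, 0, 0, -1],
  [0, 0, -3.2, 0, 0, 0, -1],
  [0, 0, -3.6, 0, 0, 0, -1],
])

```text
t: 30.05
ee_pos: [525.4, -187.6, 124.1]
orientation: [-3.141, -0.001, 0.003]
ft_force: [-1.0, -0.3, -1.9]
width: 35.7
grasp_force: 36.8
```

>>> servo_tool([
  [0, 0, -0.8, 0, 0, 0, -1],
  [0, 0, -1.6, 0, 0, 0, -1],
  [0, 0, -2.4, 0, 0, 0, -1],
  [0, 0, -3.2, 0, 0, 0, -1],
  [0, 0, -3.8, 0, 0, 0, -1],
  [0, 0, -4.2, 0, 0, 0, -1],
  [0, 0, -4.3, 0, 0, 0, -1],
  [0, 0, -4.3, 0, 0, 0, -1],
])

```text
t: 30.72
ee_pos: [526.3, -187.9, 82.9]
orientation: [-3.141, -0.0, -0.0]
ft_force: [-0.6, 1.4, 1.6]
width: 35.3
grasp_force: 36.8
```

>>> servo_tool([
  [0, 0, -0.05, 0, 0, 0, -1],
  [0, 0, -0.05, 0, 0, 0, 0],
  [0, 0, -0.05, 0, 0, 0, 1],
  [0, 0, -0.05, 0, 0, 0, 1],
  [0, 0, -0.05, 0, 0, 0, 1],
  [0, 0, -0.05, 0, 0, 0, 1],
  [0, 0, -0.05, 0, 0, 0, 1],
  [0, 0, 1, 0, 0, 0, 1],
  [0, 0, 4, 0, 0, 0, 1],
  [0, 0, 8, 0, 0, 0, 1],
  [0, 0, 12, 0, 0, 0, 1],
  [0, 0, 16, 0, 0, 0, 1],
  [-3, 3, 19, 0, 0, 0, 1],
  [-6, 6, 22, 0, 0, 0, 1],
  [-8, 9, 24, 0, 0, 0, 1],
  [-10, 12, 24, 0, 0, 0, 1],
  [-12, 15, 24, 0, 0, 0, 1],
  [-12, 18, 24, 0, 0, 0, 1],
  [-12, 21, 24, 0, 0, 0, 1],
  [-12, 24, 24, 0, 0, 0, 1],
])

```text
t: 32.38
ee_pos: [405.2, 53.4, 323.9]
orientation: [-3.141, -0.0, -0.004]
ft_force: [0.6, -0.1, 0.0]
width: 87.7
grasp_force: 0.0
```

>>> servo_tool([
  [0, 3, 0, 0, 0, 0, 1],
  [0, 6, 0, 0, 0, 0, 1],
  [0, 9, 0, 0, 0, 0, 1],
  [0, 12, 0, 0, 0, 0, 1],
  [0, 12, 0, 0, 0, 0, 1],
  [0, 12, 0, 0, 0, 0, 1],
])

```text
t: 32.88
ee_pos: [405.7, 173.1, 323.2]
orientation: [3.142, 0.005, 0.0]
ft_force: [1.2, -0.3, 0.3]
width: 87.7
grasp_force: 0.0
```

Run:
```python
from h import *
o=ctrl.get_obs(); print(o['t'],o['ee_pos'],o['ft_force'])
a=snap('top','tF')['image'][150:310,180:400,::-1]; b=snap('scene','sF')['image'][120:280,160:380,::-1]
cv2.imwrite('pics/cF.png',np.hstack([cv2.resize(x,(400,291),interpolation=cv2.INTER_CUBIC) for x in(a,b)]))
```

```text
32.8833 [405.74719142 173.07366969 323.16209026] [ 1.24383889 -0.28152377  0.3029992 ]
```

View pics/cF.png

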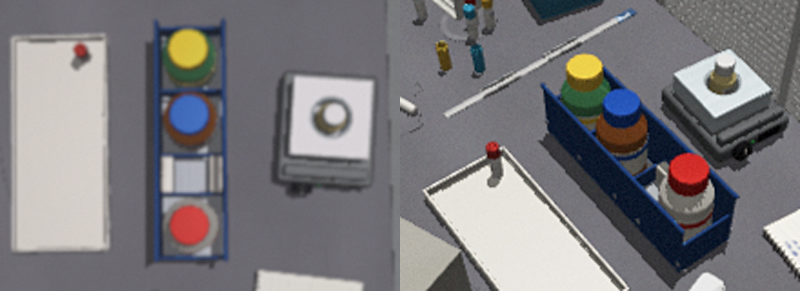

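All three bottles are upright in their own cells, the vial is in the well, and the cryovial is standing undisturbed.

```bash
python3 -c "
from workcell import ctrl
print(ctrl.close_job())"
```

```text
the job is handed in; nothing more can be done
None
```

The job is done and handed in at about 33 s: the oil vial stands in the warmer's well, the red and blue bottles are back in their own cells, and the yellow bottle and cryovial were left undisturbed.

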